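# Close the casting box and clamp it for the pour

## Task

The upturned bowl in the plywood casting box is ready for its plaster: push the hinged side of the box shut until it clicks home on its roller catch. Then pump the trigger of the bench clamp until its pad meets the wooden block on that side, and squeeze on until the spring behind the pad is pressed about half way in, never right down, which would crush the box. The clamp eases off when let go, so finish while holding the trigger squeezed like that, with nothing but the trigger driving the clamp bar and the loose small bowl, jar and sanding block left where they are.

Things in the scene. Friction and masses are not known exactly. Their poses are not given: they have to be found in the camera images.
- casting_board: Plywood baseboard 180 x 440 x 15 mm, fixed to the table, with all the rest built on it. Origin: centre of its underside; z up; its y axis is the clamp axis and points from the clamp (at y -120 to -30) to the casting box (at y 85 to 210); x points to the hinge side of the box. All mm below are in this frame. The box is 150 wide in x, its walls 12 thick with their tops at z 85; the bowl in it is fixed.
- side (a joint): The hinged side of the box, an upright plywood panel 150 x 68 x 12 mm, in rad: 0 shut, starts 0.25 to 0.42 open. Upright hinge at x 75, y 85; its free edge swings towards the clamp (-y) as it opens. Its hinge is slightly stiff and it stays where it is left; in the last 0.05 rad a bead on its free edge must be pushed over a spring roller (about 5 N at the push spot), which then holds it shut.
- side_hinge (a point): Point on the hinge axis of that side, at half its height (z 50); it does not move.
- side_push (a point): Clear spot on the outer face (facing the clamp) of the hinged side, 122 mm from the hinge and near its free edge, z 55 (top edge at z 84); moves and turns with the side, its y axis points into the panel.
- block_face (a point): Centre of the front face of the wooden block (44 x 40 mm, 10 thick) on the outside of the hinged side; with the side shut it lies at x 0, y 75, z 47.
- pad_face (a point): Centre of the front face of the clamp's round rubber-faced pad (33 mm across) on the front end of the bar, x 0, z 47; it starts 44 to 58 mm short of the block's place.
- bar (a joint): Travel of the toothed clamp bar towards the box, m, 0 fully back. A friction brake of about 6 N holds it between strokes. With the pad relaxed its face lies at y = 17 mm + travel, so it meets the block of the shut side at travel 0.058.
- pad (a joint): How far the pad's spring is pressed in, m: 0 relaxed, 0.0115 right down; 2.5 N per mm. With the block met, the pad force is 2500 N/m times this.
- trigger (a joint): Clamp trigger, rad: 0 released (its spring returns it there), 0.46 fully squeezed. It turns on a cross pin (along x) at y -75, z 92. Its toe pawl drives the bar about 29 mm per rad while squeezed, in teeth of 4 mm, so a full stroke moves the bar 12 mm (3 teeth), a shorter one 8 or 4; on release the pawl clicks back over the teeth. Squeezing takes about 5 to 9 N at the grip spot while the bar runs free, and about 0.7 N more for each N of pad force.
- trigger_grip (a point): Grip spot in the middle of the trigger's upright lever, 41 mm above its pin; the lever is 20 to 22 mm wide in x and 12 thick in y, its top 63 mm from the pin. Released, it leans 0.33 rad towards the box (spot at y -62, z 131, top end at y -55, z 150); fully squeezed it leans 0.13 rad back, spot at y -80. Squeezing pulls it towards the handle, -y.
- handle_grip (a point): Centre of the fixed upright handle behind the trigger, x 0, y -97, z 133: 24 mm wide in x, 12 thick in y (rear face at y -103), from z 100 to 157. From the handle's rear face to the trigger's front it is about 47 mm at the grip spot released (54 at the top) and 29 mm squeezed. The cheek plates below end at z 103; nothing else stands higher than z 100 within 100 mm.
- small_bowl: Loose bystander, a bowl 78 mm across and 43 high, origin under its centre.
- jar: Loose bystander, a jar with a screw cap, 47 mm across and 81 high, origin under its centre.
- sanding_block: Loose bystander, a sanding block 50 x 76 x 28 mm, origin under its centre.

How it is judged:
By the outcome, as a careful person would: the job done as asked, in the order asked, and still so for the second after the job is handed in, while the arm keeps its last pose, push and grip.
It also fails if it takes over 69 s, if anything falls off the work surface, if the arm or the gripper's body presses on something with over 40 N, if the wrist force passes 120 N, or if a joint passes its speed limit or range.

## Robot

A 6-joint arm with a two-finger parallel gripper is mounted at the origin on a cart in front of the work surface, level with it; the furniture and walls round the work are solid. World frame = base frame: x ahead of the robot, y to its left, z up, the work surface at z = 0. Lengths are in m, angles in rad, forces in N, time in s.
With the tool pointing down it reaches from about 0.225 to 0.875 m from the base axis. Payload 3.4 kg.
Tool frame: the origin (TCP) lies midway between the tips of the shut fingers; the grasp point (between the pads) lies 19 mm behind it (r.hold_point_z is the z of the grasp point in the tool frame, in m); z points along the fingers, y is the line along which they close (so a half turn about z gives the same grasp; the last joint's range is limited). The gripper opens to 85 mm and grips with 20 to 120 N. Pads are 22 mm wide; open, the fingers measure 114 mm over their backs; the gripper's body (76 mm by 85 mm) begins 54 mm behind the grasp point. The pads swing forward as they close: fully open they stand 13 mm farther back than shut.
Start: joints at [1.096, 0.276, 1.505, -0, 1.361, -0.121], TCP at [0.199, 0.539, 0.231] pointing down, gripper open.
Joint ranges: [-2.89, 2.89], [-0.75, 2.08], [0.22, 2.7], [-1.18, 4.32], [0.11, 2.71], [-2.7, 2.7]. Speed limits (rad/s): [2.57, 2.57, 3.14, 3.14, 3.14, 3.14].

## Interface

Orientations are given as a rotation vector (axis times angle).
In Python, from plant import telemetry, vision, r gives the robot as it stands.
- The arm moves only by the tool jog_arm, never from a script. Its argument "plan" is a list of rows, each a list of 2 entries, a list of its own where there are three numbers: the shift along the world's x, y, z in mm, then the turn, a rotation vector about the world's x, y, z in rad. A call has exactly 5 rows; each row shifts and turns the commanded pose from where the row before left it; what a row does not reach is not made up. A row lasts 1/12 s, in which the tool goes at most 41.7 mm and 7.16 degrees, less where a joint would pass 70% of its speed; a pose out of reach is approached as far as the arm can. A call with a gripper value outside its range is refused whole. "fingers" is the closure, from -1 (fully open) to 1 (shut), set as the call begins (left out, the last holds). The fingers move at their own pace and stop on an object; "force" is the grip in N (left out, the last holds). Time passes only in rows, so rows that do not move let the fingers close, or fill a call up. It gives the time, the measured TCP pose, the force, the opening and the grip force at its end, in the units of the state.
- telemetry.observe(): the state, without advancing time (a new reading comes with each control period).
- vision.camera(name): name is "scene" or "top"; returns the picture (384x512x3 uint8, blue, green, red); there is no depth.
- vision.camera_model(name): a dict with "fx", "fy", "cx", "cy" (pixels), "dist_coeffs" ([k1, k2, p1, p2, k3] as OpenCV has them; the pictures are not rectified), "pose" (4x4, takes a point from camera to world coordinates). Camera axes: x right, y down, z forward; pixel columns grow to the right and rows downward; lengths in m; the calibration is good to about 2 mm. A picture is of the moment at which its call begins. camera_model takes no time and is no camera call.
- r.sign_off(): hands the job in; it is judged then, once.
The state is a dict: "t": time; "joint_pos": joint angles; "qvel": joint speeds; "joint_efforts": joint torques, N m; "tool_pos": TCP position; "orientation": TCP orientation; "force": force on the tool from outside, world axes, zero at the start; "ft_torque": the same for the moment, N m; "opening": finger opening in m; "finger_force": force on a finger pad.
Only numpy, scipy, OpenCV 4.12 (cv2) and the standard library are available. Lean on these libraries where they do the work, as an engineer would, in place of code of your own. Each camera call takes 0.05 s, during which the arm holds its last target. There are 200 camera calls.

## Working session

There is one attempt and no reset: what is moved stays moved. The work goes in short steps, Python scripts to look and compute and a tool call to move; the robot and the scene stay as the last step left them, time stands still between calls to the robot, and variables do not carry over. Pictures are saved under pics/ and viewed, at most 10 in all, crops included, and the job is handed in when it is done.

Besides the shell and the picture viewer there is one more tool, called after "Call:" by a JSON object that holds its "fn" and its "kwargs". jog_arm: Moves the arm, as the interface text tells. Its arguments: {"type":"object","properties":{"plan":{"type":"array"},"fingers":{"type":"number"},"force":{"type":"number"}},"required":["plan"]}

```bash
mkdir -p pics; python3 - <<'E'
from plant import telemetry, vision, r
import cv2,numpy as np
for n in("scene","top"):
    im=vision.camera(n);cv2.imwrite(f"pics/{n}0.png",im)
    m=vision.camera_model(n);print(n,[round(m[k],1) for k in("fx","fy","cx","cy")],m["dist_coeffs"],np.round(m["pose"],3).tolist())
s=telemetry.observe();print(s["t"],s["tool_pos"],s["orientation"],s["force"],s["opening"],r.hold_point_z)
E
```

```text
scene [411.5, 411.5, 258.3, 199.5] [-0.15217159  0.          0.          0.          0.        ] [[0.696, -0.436, 0.571, -0.111], [-0.718, -0.413, 0.56, -0.634], [-0.008, -0.8, -0.6, 0.782], [0.0, 0.0, 0.0, 1.0]]
top [455.9, 455.9, 253.3, 188.3] [0.03085011 0.         0.         0.         0.        ] [[0.012, -0.987, 0.162, 0.344], [-1.0, -0.01, 0.013, 0.003], [-0.011, -0.162, -0.987, 1.375], [0.0, 0.0, 0.0, 1.0]]
0.1 [0.19901157 0.53899184 0.23053323] [-5.52753056e-01 -3.09211715e+00  2.38506320e-03] [-0.07892736  0.28603749 -0.35929008] 0.0854186606526413 -0.0187
```

View pics/scene0.png

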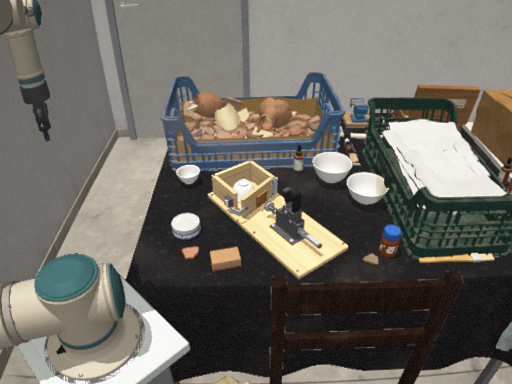

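View pics/top0.png

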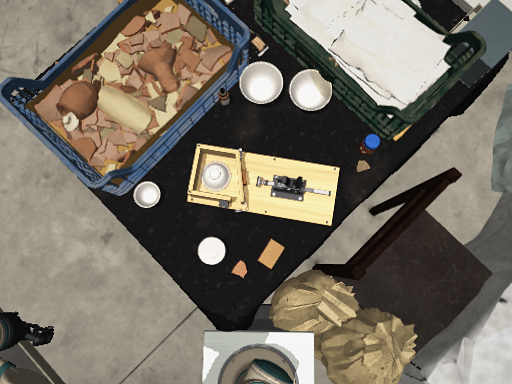

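The scene view shows the box at about (243,190) and the clamp at (290,220). In the top view the board spans (187,145)-(340,225), with the box on the left, the clamp on the right, and the robot base below. Next I'll take a close crop and the board corners.

```bash
cat >h.py <<'E'
import cv2,numpy as np
from plant import telemetry, vision, r
def K(m): return np.array([[m["fx"],0,m["cx"]],[0,m["fy"],m["cy"]],[0,0,1.]])
def ray(n,px):
    m=vision.camera_model(n);P=np.array(m["pose"])
    u=cv2.undistortPoints(np.array(px,float).reshape(-1,1,2),K(m),np.array(m["dist_coeffs"])).reshape(-1,2)
    return P[:3,3],(P[:3,:3]@np.c_[u,np.ones(len(u))].T).T
def onz(n,px,z):
    o,d=ray(n,px);return o+d*((z-o[2])/d[:,2])[:,None]
def proj(n,pts):
    m=vision.camera_model(n);T=np.linalg.inv(np.array(m["pose"]))
    return cv2.projectPoints(np.array(pts,float).reshape(-1,1,3),cv2.Rodrigues(T[:3,:3])[0],T[:3,3],K(m),np.array(m["dist_coeffs"]))[0].reshape(-1,2)
E
python3 - <<'E'
from h import *
t=cv2.imread("pics/top0.png");s=cv2.imread("pics/scene0.png")
for n,im,c in(("top",t,(300,200)),("scene",s,(280,230))):
    h=cv2.cvtColor(im,cv2.COLOR_BGR2HSV)
    k=cv2.inRange(h,(12,40,120),(35,190,255))
    k=cv2.morphologyEx(k,cv2.MORPH_CLOSE,np.ones((5,5)))
    cs=cv2.findContours(k,0,1)[0]
    for q in cs:
        if cv2.contourArea(q)>1500:
            p=cv2.approxPolyDP(cv2.convexHull(q),2.5,True).reshape(-1,2)
            print(n,cv2.contourArea(q),p.tolist());print(np.round(onz(n,p,.015),3).tolist())
a=cv2.resize(t[135:235,175:350],None,fx=4.5,fy=4.5,interpolation=2)
b=cv2.resize(s[155:280,195:355],None,fx=4.8,fy=4.8,interpolation=2)
cv2.imwrite("pics/ta.png",a);cv2.imwrite("pics/sa.png",b)
E
```

```text
top 8287.5 [[284, 290], [319, 276], [330, 276], [352, 286], [413, 325], [417, 336], [415, 352], [398, 383], [331, 383], [274, 325], [270, 317]]
[[0.268, -0.072, 0.015], [0.309, -0.174, 0.015], [0.31, -0.206, 0.015], [0.282, -0.269, 0.015], [0.176, -0.439, 0.015], [0.147, -0.449, 0.015], [0.103, -0.441, 0.015], [0.02, -0.39, 0.015], [0.016, -0.204, 0.015], [0.17, -0.043, 0.015], [0.192, -0.032, 0.015]]
top 8394.5 [[197, 144], [338, 167], [331, 224], [188, 201]]
[[0.703, 0.196, 0.015], [0.635, -0.236, 0.015], [0.462, -0.212, 0.015], [0.526, 0.217, 0.015]]
top 16755.0 [[173, 0], [229, 47], [230, 56], [161, 135], [119, 168], [103, 175], [41, 118], [35, 106], [81, 61], [135, 16], [159, 0]]
[[1.181, 0.288, 0.015], [1.021, 0.103, 0.015], [0.991, 0.1, 0.015], [0.731, 0.308, 0.015], [0.626, 0.431, 0.015], [0.603, 0.478, 0.015], [0.781, 0.681, 0.015], [0.82, 0.703, 0.015], [0.969, 0.57, 0.015], [1.124, 0.408, 0.015], [1.18, 0.333, 0.015]]
scene 7289.5 [[102, 261], [137, 319], [137, 342], [129, 357], [108, 374], [92, 379], [72, 378], [55, 368], [18, 332], [10, 309], [10, 289], [17, 282]]
[[0.136, 0.193, 0.015], [0.099, -0.035, 0.015], [0.064, -0.087, 0.015], [0.03, -0.107, 0.015], [-0.025, -0.111, 0.015], [-0.057, -0.098, 0.015], [-0.088, -0.067, 0.015], [-0.105, -0.02, 0.015], [-0.132, 0.129, 0.015], [-0.121, 0.211, 0.015], [-0.096, 0.277, 0.015], [-0.072, 0.288, 0.015]]
scene 6818.0 [[180, 133], [294, 153], [347, 248], [298, 278], [216, 204], [175, 160], [172, 142]]
[[0.72, 0.618, 0.015], [0.911, 0.183, 0.015], [0.626, -0.244, 0.015], [0.452, -0.217, 0.015], [0.512, 0.159, 0.015], [0.581, 0.463, 0.015], [0.654, 0.581, 0.015]]
scene 5290.0 [[181, 105], [203, 92], [317, 97], [320, 119], [310, 137], [197, 141], [185, 124]]
[[0.891, 0.839, 0.015], [1.058, 0.883, 0.015], [1.386, 0.44, 0.015], [1.205, 0.286, 0.015], [1.049, 0.217, 0.015], [0.725, 0.515, 0.015], [0.784, 0.668, 0.015]]
```

View pics/ta.png

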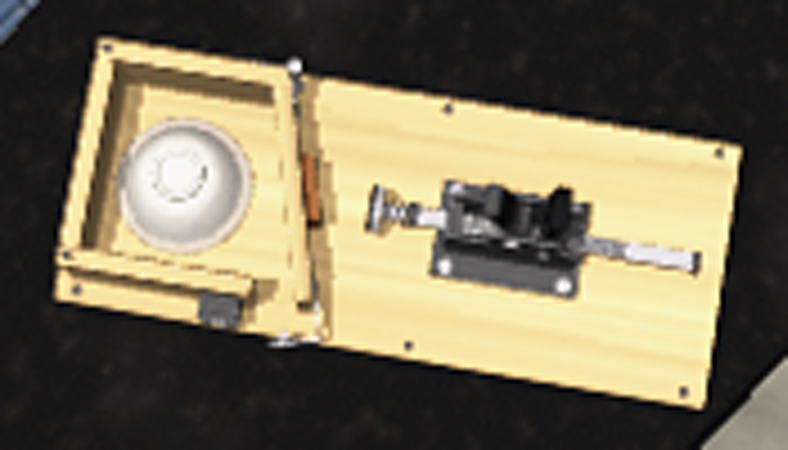

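View pics/sa.png

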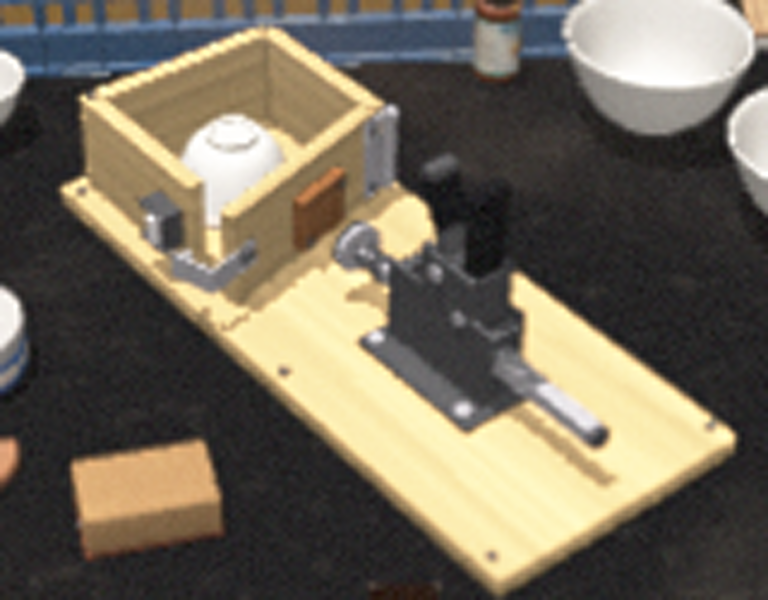

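The crops show the side slightly open, with its hinge at the far side (crop (290,80)) and its free edge at (305,305). The orange block is at (312,190), the pad at (375,208), the trigger at (490,205) and the handle at (560,205). I'll refine the board frame by fitting its edges.

```bash
python3 - <<'E'
from h import *
def edge(n,p,q,z=.015):
    # subpixel: walk profiles across the line p-q, half-max crossing
    im=cv2.GaussianBlur(cv2.imread(f"pics/{n}0.png"),(0,0),.6)[...,2].astype(np.float32)
    p,q=np.float32(p),np.float32(q);d=(q-p)/np.linalg.norm(q-p);m=np.array([-d[1],d[0]])
    out=[];s=np.arange(-5,5.01,.1)
    for t in np.linspace(.1,.9,60):
        c=p+t*(q-p);xy=(c+s[:,None]*m).astype(np.float32)
        v=cv2.remap(im,xy[:,0].copy(),xy[:,1].copy(),1).ravel()
        g=np.abs(np.gradient(cv2.GaussianBlur(v[:,None],(0,0),5).ravel()));out.append(c+s[g.argmax()]*m)
    w=onz(n,np.array(out),z)[:,:2].astype(np.float32)
    vx,vy,x,y=cv2.fitLine(w,cv2.DIST_HUBER,0,.001,.001).ravel();return np.array([x,y]),np.array([vx,vy])
def inter(a,b):
    t=np.linalg.solve(np.c_[a[1],-b[1]],b[0]-a[0]);return a[0]+t[0]*a[1]
for n,A,B,C,D in(("top",(250,153),(339,167),(331,225),(188,202)),("scene",(300,184),(346,243),(299,273),(215,202))):
    up,rt,bo=edge(n,A,B),edge(n,B,C),edge(n,C,D)
    c1,c2=inter(up,rt),inter(rt,bo)
    ang=[np.arctan2(-abs(v[0])*1,abs(v[1])) for v in(up[1],bo[1])]
    print(n,"corners",c1.round(4),c2.round(4),"w",np.linalg.norm(c1-c2).round(4),"edge ang",np.round(ang,4),"end",np.round(rt[1],4))
    a=-np.mean(ang);y=np.array([np.sin(a),np.cos(a)]);print(" centre",((c1+c2)/2+.22*y).round(4))
E
```

```text
top corners [ 0.6353 -0.2399] [ 0.4571 -0.2113] w 0.1805 edge ang [-0.1578 -0.1584] end [ 0.9873 -0.1588]
 centre [ 0.5809 -0.0084]
scene corners [ 0.6156 -0.24  ] [ 0.454  -0.2166] w 0.1633 edge ang [-0.5125 -0.1519] end [ 0.9897 -0.1433]
 centre [ 0.6065 -0.0203]
```

```bash
cat >>h.py <<'E'
O=np.array([.581,-.0084,0]);a=.158
R=np.array([[np.cos(a),np.sin(a),0],[-np.sin(a),np.cos(a),0],[0,0,1]])
def b2w(p): return O+(R@(np.array(p,float).reshape(-1,3)/1000).T).T
def w2b(p): return (R.T@(np.array(p)-O))*1000
E
python3 - <<'E'
from h import *
th=.3;h=lambda d,o,z:[75-d*np.cos(th)-o*np.sin(th),85-d*np.sin(th)-o*np.cos(th)*1.0 if 0 else 85-d*np.sin(th)-o*np.cos(th),z]
pts=[[0,-97,157],[0,-55,150],[75,85,84],h(150,0,84),[-75,210,85],[75,210,85],[-90,-220,15],[0,25,63.5],[0,31,63.5]]
w=b2w(pts);ims=[]
for n,(x0,y0,x1,y1),f in(("top",(175,135,350,235),3.2),("scene",(195,155,355,280),2.5)):
    im=cv2.resize(cv2.imread(f"pics/{n}0.png")[y0:y1,x0:x1],None,fx=f,fy=f,interpolation=2)
    for p in proj(n,w):
        c=((p-[x0,y0]+.5)*f).astype(int);cv2.circle(im,tuple(c.tolist()),3,(0,0,255),1)
    ims.append(cv2.copyMakeBorder(im,0,0,0,max(0,560-im.shape[1]),0))
im=np.vstack([i[:,:560] for i in ims]);im=cv2.resize(im,None,fx=.93,fy=.93);cv2.imwrite("pics/ov.png",im);print(im.shape)
print("push spot world",b2w(h(122,0,55)),"closed",b2w([-47,85,55]))
E
```

```text
(588, 521, 3)
push spot world [[0.54766793 0.04647464 0.055     ]] closed [[0.54795963 0.08293638 0.055     ]]
```

View pics/ov.png

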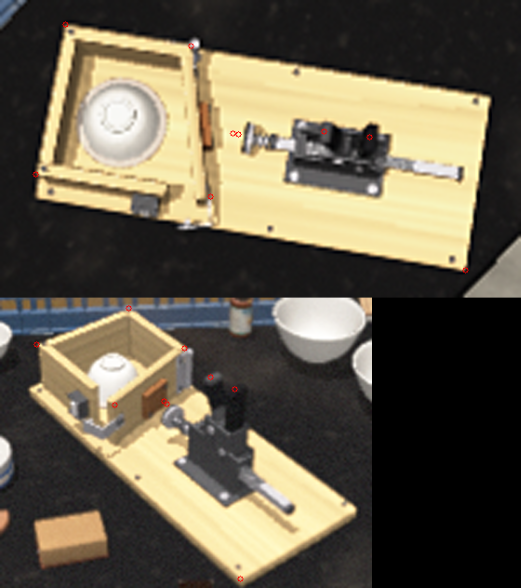

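The overlay agrees with both pictures: handle top, trigger top, box corners, panel end and board corner all match. The pad is nearly fully back. I'll start with the side push and keep the fingers shut.

Call:
{"fn": "jog_arm", "kwargs": {"plan": [[[17,-26,0],[0,0,0.02]],[[17,-26,0],[0,0,0.02]],[[17,-26,0],[0,0,0.02]],[[17,-26,0],[0,0,0.02]],[[17,-26,0],[0,0,0.02]]], "fingers": 1, "force": 20}}

```text
t: 0.52
tool_pos: [0.2845, 0.408, 0.2309]
orientation: [-0.395, -3.116, 0.001]
force: [0.3, -0.5, -0.2]
opening: 0.0253
finger_force: 0.0
```

Call:
{"fn": "jog_arm", "kwargs": {"plan": [[[17,-26,0],[0,0,0.02]],[[17,-26,0],[0,0,0.02]],[[17,-26,0],[0,0,0.02]],[[17,-26,0],[0,0,0.02]],[[17,-26,0],[0,0,0.016]]]}}

```text
t: 0.93
tool_pos: [0.3695, 0.2779, 0.2311]
orientation: [-0.246, -3.132, 0.0]
force: [0.1, 0.6, 0.9]
opening: -0.0
finger_force: 0.0
```

Call:
{"fn": "jog_arm", "kwargs": {"plan": [[[17,-26,0],[0,0,0]],[[17,-26,0],[0,0,0]],[[17,-26,0],[0,0,0]],[[17,-26,0],[0,0,0]],[[17,-26,0],[0,0,0]]]}}

```text
t: 1.35
tool_pos: [0.4545, 0.1479, 0.231]
orientation: [-0.248, -3.131, -0.0]
force: [0.8, 0.2, 0.9]
opening: 0.0
finger_force: 0.0
```

Call:
{"fn": "jog_arm", "kwargs": {"plan": [[[18,-26,0],[0,0,0]],[[18,-26,0],[0,0,0]],[[18,-26,0],[0,0,0]],[[18,-26,0],[0,0,0]],[[18,-26,0],[0,0,0]]]}}

```text
t: 1.77
tool_pos: [0.5446, 0.018, 0.2309]
orientation: [-0.248, -3.131, -0.0]
force: [1.0, -0.2, 0.7]
opening: -0.0001
finger_force: 0.0
```

Call:
{"fn": "jog_arm", "kwargs": {"plan": [[[0,0,-24],[0,0,0]],[[0,0,-24],[0,0,0]],[[0,0,-24],[0,0,0]],[[0,0,-20],[0,0,0]],[[0,0,-20],[0,0,0]]]}}

```text
t: 2.18
tool_pos: [0.5436, 0.0193, 0.1177]
orientation: [-0.248, -3.13, -0.0]
force: [0.5, -0.5, -0.3]
opening: 0.0002
finger_force: 0.0
```

Call:
{"fn": "jog_arm", "kwargs": {"plan": [[[0,0,-20],[0,0,0]],[[0,0,-15],[0,0,0]],[[0,0,-13],[0,0,0]],[[0,0,-11],[0,0,0]],[[0,0,-10],[0,0,0]]]}}

```text
t: 2.6
tool_pos: [0.5436, 0.0195, 0.0491]
orientation: [-0.248, -3.13, -0.0]
force: [-0.7, 0.0, -1.2]
opening: 0.0001
finger_force: 0.0
```

```bash
cat >look.py <<'E'
import sys
from h import *
nm=sys.argv[1];ims=[]
for n,(x0,y0,x1,y1),f in(("top",(175,135,350,235),3.4),("scene",(195,155,355,280),2.6)):
    im=vision.camera(n);cv2.imwrite(f"pics/{n}_{nm}.png",im)
    im=cv2.resize(im[y0:y1,x0:x1],None,fx=f,fy=f,interpolation=2)
    ims.append(im)
W=max(i.shape[1] for i in ims)
im=np.vstack([cv2.copyMakeBorder(i,0,0,0,W-i.shape[1],0) for i in ims]);im=im[:600];cv2.imwrite(f"pics/look_{nm}.png",im)
s=telemetry.observe();print(s["t"],w2b(s["tool_pos"]).round(1),s["force"].round(1))
E
python3 look.py a
```

```text
2.7 [-42.2  21.6  48.5] [ 0.2 -0.7  0.5]
```

View pics/look_a.png

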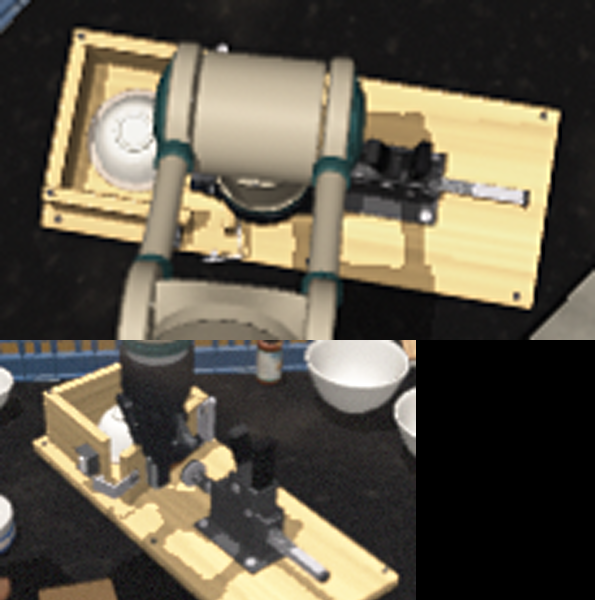

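The finger stands in front of the panel's free end, clear of the pad and block, so I'll push along board +y.

Call:
{"fn": "jog_arm", "kwargs": {"plan": [[[0.8,4.9,0],[0,0,0]],[[0.8,4.9,0],[0,0,0]],[[0.8,4.9,0],[0,0,0]],[[0.8,4.9,0],[0,0,0]],[[0.8,4.9,0],[0,0,0]]]}}

```text
t: 3.12
tool_pos: [0.5486, 0.0446, 0.0509]
orientation: [0.247, 3.131, 0.0]
force: [0.1, -0.6, -0.1]
opening: 0.0
finger_force: 0.2
```

Call:
{"fn": "jog_arm", "kwargs": {"plan": [[[0.6,4,0],[0,0,0]],[[0.6,4,0],[0,0,0]],[[0.6,4,0],[0,0,0]],[[0.5,3,0],[0,0,0]],[[0.5,3,0],[0,0,0]]]}}

```text
t: 3.53
tool_pos: [0.5507, 0.0606, 0.0503]
orientation: [-0.244, -3.131, 0.006]
force: [-1.4, -12.6, 2.6]
opening: -0.0
finger_force: 6.5
```

Call:
{"fn": "jog_arm", "kwargs": {"plan": [[[0.2,1,0],[0,0,0]],[[0.2,1,0],[0,0,0]],[[0.2,1,0],[0,0,0]],[[0.2,1,0],[0,0,0]],[[0.2,1,0],[0,0,0]]]}}

```text
t: 3.95
tool_pos: [0.551, 0.0636, 0.0504]
orientation: [-0.244, -3.13, 0.009]
force: [-3.3, -8.2, 3.0]
opening: -0.0001
finger_force: 3.9
```

Call:
{"fn": "jog_arm", "kwargs": {"plan": [[[0.2,1,0],[0,0,0]],[[0.2,1,0],[0,0,0]],[[0,0,0],[0,0,0]],[[0,0,0],[0,0,0]],[[0,0,0],[0,0,0]]]}}

```text
t: 4.37
tool_pos: [0.5515, 0.0668, 0.0503]
orientation: [-0.245, -3.13, 0.006]
force: [-2.1, -8.1, 3.5]
opening: -0.0001
finger_force: 4.1
```

Call:
{"fn": "jog_arm", "kwargs": {"plan": [[[0.2,1,0],[0,0,0]],[[0.2,1,0],[0,0,0]],[[0,0,0],[0,0,0]],[[0,0,0],[0,0,0]],[[0,0,0],[0,0,0]]]}}

```text
t: 4.78
tool_pos: [0.5515, 0.0669, 0.0503]
orientation: [-0.243, -3.13, 0.012]
force: [-3.4, -13.9, 3.1]
opening: 0.0001
finger_force: 7.2
```

Call:
{"fn": "jog_arm", "kwargs": {"plan": [[[0.2,1,0],[0,0,0]],[[0.2,1,0],[0,0,0]],[[0.2,1,0],[0,0,0]],[[0,0,0],[0,0,0]],[[0,0,0],[0,0,0]]]}}

```text
t: 5.2
tool_pos: [0.5515, 0.0669, 0.0504]
orientation: [-0.24, -3.129, 0.02]
force: [-5.4, -22.4, 4.5]
opening: 0.0001
finger_force: 11.7
```

The stop is hard, so the side is shut. I'll back off, rise, and open the fingers.

Call:
{"fn": "jog_arm", "kwargs": {"plan": [[[-2,-12,0],[0,0,0]],[[-2,-12,0],[0,0,0]],[[0,0,20],[0,0,0]],[[0,0,30],[0,0,0]],[[0,0,30],[0,0,0]]]}}

```text
t: 5.62
tool_pos: [0.5487, 0.0499, 0.1303]
orientation: [-0.249, -3.129, -0.002]
force: [1.3, -0.5, 0.0]
opening: -0.0003
finger_force: 0.0
```

Call:
{"fn": "jog_arm", "kwargs": {"plan": [[[0,0,30],[0,0,0]],[[0,0,30],[0,0,0]],[[0,0,10],[0,0,0]],[[4,-15,0],[0,0,0]],[[4,-25,0],[0,0,0]]], "fingers": -1}}

```text
t: 6.03
tool_pos: [0.5579, 0.0117, 0.2013]
orientation: [0.243, 3.13, 0.004]
force: [0.2, -0.4, 0.2]
opening: 0.0604
finger_force: 0.0
```

```bash
python3 - <<'E'
from h import *
s=telemetry.observe();print(s["tool_pos"],w2b(s["tool_pos"]).round(1),s["orientation"],s["opening"],b2w([0,-88.5,200]))
E
```

```text
[0.55792554 0.01168017 0.20128473] [-25.9  16.2 201.3] [0.24290095 3.12958588 0.00372976] 0.060439032704707664 [[ 0.56707511 -0.09579764  0.2       ]]
```

Call:
{"fn": "jog_arm", "kwargs": {"plan": [[[2,-27,0],[0,0,0]],[[2,-27,0],[0,0,0]],[[2,-27,0],[0,0,0]],[[3,-25,0],[0,0,0]],[[0,0,0],[0,0,0]]]}}

```text
t: 6.45
tool_pos: [0.5672, -0.1004, 0.1994]
orientation: [0.253, 3.131, -0.003]
force: [-0.1, 1.2, -0.4]
opening: 0.0852
finger_force: 0.0
```

```bash
python3 look.py b; python3 - <<'E'
from h import *
s=telemetry.observe();print(s["tool_pos"],s["orientation"],s["opening"])
R_=cv2.Rodrigues(s["orientation"])[0];print("tool y angle",np.arctan2(R_[0,1],R_[1,1]))
E
```

```text
6.55 [ -0.7 -89.4 199.4] [ 0.4 -0.   0.1]
[ 0.56624726 -0.09655761  0.19939511] [-2.50818099e-01 -3.13046564e+00 -2.28145131e-03] 0.08540623050040226
tool y angle 0.15990255989445018
```

View pics/look_b.png

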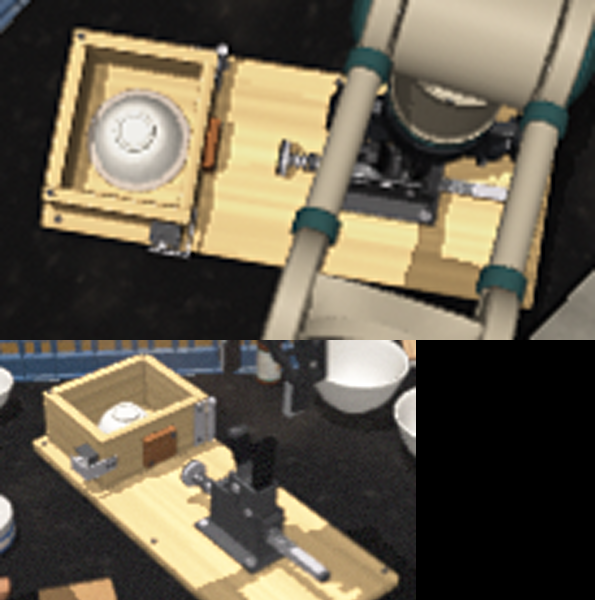

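The side is shut flush and its catch is engaged at about (165,238). The pad is at about (283,157) and the open fingers are over the clamp. I'll descend to grip height.

Call:
{"fn": "jog_arm", "kwargs": {"plan": [[[0.5,0,-17],[0,0,0]],[[0,0.5,-17],[0,0,0]],[[0,0,-17],[0,0,0]],[[0,0,-17],[0,0,0]],[[0,0,-17],[0,0,0]]]}}

```text
t: 6.97
tool_pos: [0.5666, -0.0939, 0.1143]
orientation: [-0.246, -3.132, -0.002]
force: [-0.3, -0.8, -0.1]
opening: 0.0855
finger_force: 0.0
```

Call:
{"fn": "jog_arm", "kwargs": {"plan": [[[0,0,0],[0,0,0]],[[0,0,0],[0,0,0]],[[0,0,0],[0,0,0]],[[0,0,0],[0,0,0]],[[0,0,0],[0,0,0]]], "fingers": -0.2, "force": 30}}

```text
t: 7.38
tool_pos: [0.5674, -0.0929, 0.1171]
orientation: [0.247, 3.13, 0.006]
force: [-1.0, 6.0, 1.1]
opening: 0.0511
finger_force: 2.7
```

```bash
python3 - <<'E'
from h import *
s=telemetry.observe();print(w2b(s["tool_pos"]).round(1),s["opening"],s["force"].round(1),s["finger_force"])
E
```

```text
[-1.000e-01 -8.560e+01  1.171e+02] 0.05114598528914128 [-1.   6.   1.1] 2.709682211279869
```

Call:
{"fn": "jog_arm", "kwargs": {"plan": [[[0,0,0],[0,0,0]],[[0,0,0],[0,0,0]],[[0,0,0],[0,0,0]],[[0,0,0],[0,0,0]],[[0,0,0],[0,0,0]]], "fingers": 0.34}}

```text
t: 7.8
tool_pos: [0.5672, -0.0984, 0.1186]
orientation: [0.246, 3.129, -0.009]
force: [-5.6, -8.8, 8.3]
opening: 0.0292
finger_force: 29.5
```

Call:
{"fn": "jog_arm", "kwargs": {"plan": [[[0,0,0],[0,0,0]],[[0,0,0],[0,0,0]],[[0,0,0],[0,0,0]],[[0,0,0],[0,0,0]],[[0,0,0],[0,0,0]]]}}

```text
t: 8.22
tool_pos: [0.5672, -0.0984, 0.1186]
orientation: [0.246, 3.129, -0.008]
force: [-5.8, -9.0, 9.0]
opening: 0.0298
finger_force: 29.5
```

```bash
cat >>h.py <<'E'
def pad():
    """pad tip travel from both views: change against first picture, along bar axis (phase of a strip)"""
    out=[];R0={"top":"pics/top_b.png","scene":"pics/scene_b.png"}
    for n in("top","scene"):
        im=vision.camera(n);cv2.imwrite(f"pics/{n}_now.png",im);ref=cv2.imread(R0[n])
        p=proj(n,b2w([[0,15,47]]))[0];q=proj(n,b2w([[0,85,47]]))[0];mm=70/np.linalg.norm(q-p)
        c=p.round().astype(int);T=ref[c[1]-6:c[1]+7,c[0]-5:c[0]+6]
        x0,x1=int(min(p[0],q[0]))-9,int(max(p[0],q[0]))+9;y0,y1=int(min(p[1],q[1]))-10,int(max(p[1],q[1]))+10
        m=cv2.matchTemplate(im[y0:y1,x0:x1],T,cv2.TM_CCOEFF_NORMED);_,v,_,l=cv2.minMaxLoc(m)
        def sub(a,i): return i+((a[i-1]-a[i+1])/(2*(a[i-1]-2*a[i]+a[i+1])) if 0<i<len(a)-1 else 0)
        u=np.array([sub(m[l[1]],l[0])+x0+5,sub(m[:,l[0]],l[1])+y0+6]);d=(u-c)@((q-p)/np.linalg.norm(q-p))
        out.append((n,round(d*mm,1),round(v,2)))
    s=telemetry.observe();print(out,"t",round(s["t"],2),w2b(s["tool_pos"]).round(1),"op",round(s["opening"]*1e3,1),"ff",round(s["finger_force"],1),"F",s["force"].round(1))
E
python3 -c "from h import *;pad()"
```

```text
[('top', np.float64(14.4), 0.9), ('scene', np.float64(13.9), 0.76)] t 8.32 [  0.5 -91.  118.6] op 29.5 ff 29.5 F [-5.4 -9.3  8.9]
```

Call:
{"fn": "jog_arm", "kwargs": {"plan": [[[-0.4,-2,3],[0,0,0]],[[0,0,0],[0,0,0]],[[0,0,0],[0,0,0]],[[0,0,0],[0,0,0]],[[0,0,0],[0,0,0]]], "fingers": -0.8}}

```text
t: 8.73
tool_pos: [0.5667, -0.0973, 0.1184]
orientation: [0.247, 3.132, 0.0]
force: [0.9, -0.5, 1.1]
opening: 0.077
finger_force: 0.0
```

Call:
{"fn": "jog_arm", "kwargs": {"plan": [[[0,0,0],[0,0,0]],[[0,0,0],[0,0,0]],[[0,0,0],[0,0,0]],[[0,0,0],[0,0,0]],[[0,0,0],[0,0,0]]]}}

```text
t: 9.15
tool_pos: [0.5665, -0.0976, 0.1182]
orientation: [-0.248, -3.132, -0.0]
force: [-0.0, 0.7, 0.2]
opening: 0.0765
finger_force: 0.0
```

```bash
python3 -c "from h import *;pad()"
```

```text
[('top', np.float64(14.4), 0.89), ('scene', np.float64(13.9), 0.76)] t 9.25 [ -0.3 -90.3 118.3] op 76.5 ff 0.0 F [ 0.4 -0.5 -0.3]
```

Call:
{"fn": "jog_arm", "kwargs": {"plan": [[[0,0,0],[0,0,0]],[[0,0,0],[0,0,0]],[[0,0,0],[0,0,0]],[[0,0,0],[0,0,0]],[[0,0,0],[0,0,0]]], "fingers": 0.34}}

```text
t: 9.67
tool_pos: [0.5671, -0.0985, 0.12]
orientation: [0.247, 3.13, -0.003]
force: [-2.5, -4.2, 8.1]
opening: 0.0289
finger_force: 30.1
```

Call:
{"fn": "jog_arm", "kwargs": {"plan": [[[0,0,0],[0,0,0]],[[0,0,0],[0,0,0]],[[0,0,0],[0,0,0]],[[0,0,0],[0,0,0]],[[0,0,0],[0,0,0]]]}}

```text
t: 10.08
tool_pos: [0.5672, -0.0984, 0.12]
orientation: [0.248, 3.129, -0.001]
force: [-2.9, -3.4, 8.1]
opening: 0.0291
finger_force: 29.6
```

Call:
{"fn": "jog_arm", "kwargs": {"plan": [[[0,0,0],[0,0,0]],[[0,0,0],[0,0,0]],[[0,0,0],[0,0,0]],[[0,0,0],[0,0,0]],[[0,0,0],[0,0,0]]], "fingers": -0.8}}

```text
t: 10.5
tool_pos: [0.5664, -0.0976, 0.118]
orientation: [-0.247, -3.131, 0.0]
force: [0.7, 0.3, 1.0]
opening: 0.077
finger_force: 0.0
```

Call:
{"fn": "jog_arm", "kwargs": {"plan": [[[0,0,0],[0,0,0]],[[0,0,0],[0,0,0]],[[0,0,0],[0,0,0]],[[0,0,0],[0,0,0]],[[0,0,0],[0,0,0]]]}}

```text
t: 10.92
tool_pos: [0.5666, -0.0976, 0.1183]
orientation: [0.248, 3.132, 0.0]
force: [0.1, 0.9, -0.2]
opening: 0.0769
finger_force: 0.0
```

```bash
python3 -c "from h import *;pad()"
```

```text
[('top', np.float64(26.8), 0.93), ('scene', np.float64(25.4), 0.53)] t 11.02 [ -0.2 -90.4 118.4] op 76.9 ff 0.0 F [-0.1 -0.3 -0.7]
```

Call:
{"fn": "jog_arm", "kwargs": {"plan": [[[0,0,0],[0,0,0]],[[0,0,0],[0,0,0]],[[0,0,0],[0,0,0]],[[0,0,0],[0,0,0]],[[0,0,0],[0,0,0]]], "fingers": 0.34}}

```text
t: 11.43
tool_pos: [0.5671, -0.0985, 0.12]
orientation: [0.247, 3.13, -0.003]
force: [-2.0, -3.4, 7.9]
opening: 0.0287
finger_force: 30.2
```

Call:
{"fn": "jog_arm", "kwargs": {"plan": [[[0,0,0],[0,0,0]],[[0,0,0],[0,0,0]],[[0,0,0],[0,0,0]],[[0,0,0],[0,0,0]],[[0,0,0],[0,0,0]]]}}

```text
t: 11.85
tool_pos: [0.5671, -0.0984, 0.1199]
orientation: [0.248, 3.13, -0.001]
force: [-2.6, -3.2, 8.5]
opening: 0.029
finger_force: 29.6
```

Call:
{"fn": "jog_arm", "kwargs": {"plan": [[[0,0,0],[0,0,0]],[[0,0,0],[0,0,0]],[[0,0,0],[0,0,0]],[[0,0,0],[0,0,0]],[[0,0,0],[0,0,0]]], "fingers": -0.8}}

```text
t: 12.27
tool_pos: [0.5664, -0.0976, 0.118]
orientation: [-0.247, -3.131, 0.0]
force: [-0.5, 0.4, -0.6]
opening: 0.0768
finger_force: 0.0
```

Call:
{"fn": "jog_arm", "kwargs": {"plan": [[[0,0,0],[0,0,0]],[[0,0,0],[0,0,0]],[[0,0,0],[0,0,0]],[[0,0,0],[0,0,0]],[[0,0,0],[0,0,0]]]}}

```text
t: 12.68
tool_pos: [0.5665, -0.0976, 0.1183]
orientation: [0.248, 3.132, 0.0]
force: [0.1, -0.5, -0.0]
opening: 0.0767
finger_force: 0.0
```

```bash
python3 -c "from h import *;pad()
for n in('top','scene'):
    print(n,proj(n,b2w([[0,y,47] for y in(17,55,75)])).round(1).tolist())
ims=[]
a=cv2.imread('pics/top_b.png')[160:215,235:300];b=cv2.imread('pics/top_now.png')[160:215,235:300]
c=cv2.imread('pics/scene_b.png')[170:235,230:300];d=cv2.imread('pics/scene_now.png')[170:235,230:300]
f=lambda i:cv2.resize(i,(390,290),interpolation=2)
cv2.imwrite('pics/q.png',np.vstack([np.hstack([f(a),f(b)]),np.hstack([f(c),f(d)])]))"
```

```text
[('top', np.float64(38.5), 0.76), ('scene', np.float64(76.4), 0.48)] t 12.78 [ -0.2 -90.4 118.3] op 76.7 ff 0.0 F [-1.4 -0.1  0.9]
top [[257.4, 181.0], [244.8, 178.9], [238.2, 177.8]]
scene [[268.0, 206.0], [260.1, 199.8], [256.1, 196.6]]
```

View pics/q.png

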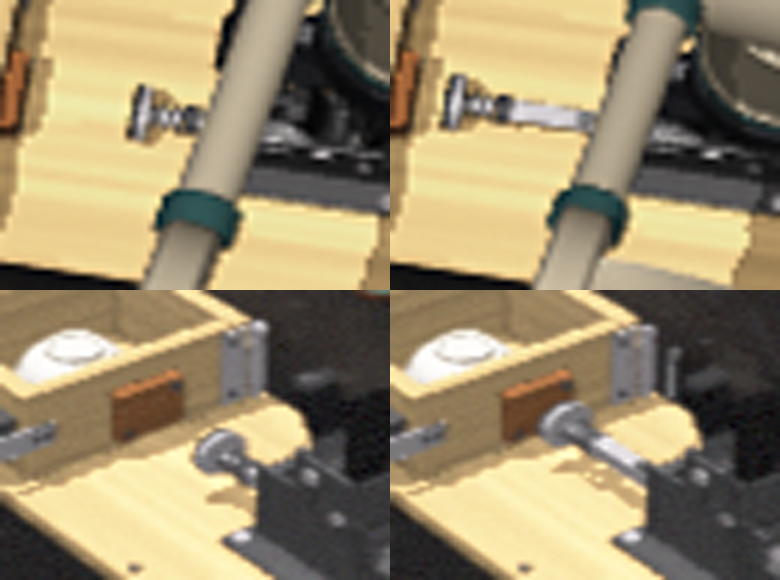

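The top view shows the pad front about 13–16 mm short of the block. The next full stroke should leave a few millimetres.

Call:
{"fn": "jog_arm", "kwargs": {"plan": [[[0,0,0],[0,0,0]],[[0,0,0],[0,0,0]],[[0,0,0],[0,0,0]],[[0,0,0],[0,0,0]],[[0,0,0],[0,0,0]]], "fingers": 0.34}}

```text
t: 13.2
tool_pos: [0.5671, -0.0985, 0.12]
orientation: [0.247, 3.13, -0.003]
force: [-2.0, -3.2, 8.2]
opening: 0.0289
finger_force: 30.2
```

Call:
{"fn": "jog_arm", "kwargs": {"plan": [[[0,0,0],[0,0,0]],[[0,0,0],[0,0,0]],[[0,0,0],[0,0,0]],[[0,0,0],[0,0,0]],[[0,0,0],[0,0,0]]]}}

```text
t: 13.62
tool_pos: [0.5671, -0.0984, 0.1199]
orientation: [0.248, 3.13, -0.001]
force: [-1.8, -3.2, 6.4]
opening: 0.0293
finger_force: 29.6
```

Call:
{"fn": "jog_arm", "kwargs": {"plan": [[[0,0,0],[0,0,0]],[[0,0,0],[0,0,0]],[[0,0,0],[0,0,0]],[[0,0,0],[0,0,0]],[[0,0,0],[0,0,0]]], "fingers": -0.8}}

```text
t: 14.03
tool_pos: [0.5664, -0.0976, 0.118]
orientation: [-0.247, -3.131, 0.0]
force: [0.2, 0.9, 0.2]
opening: 0.0767
finger_force: 0.0
```

Call:
{"fn": "jog_arm", "kwargs": {"plan": [[[0,0,0],[0,0,0]],[[0,0,0],[0,0,0]],[[0,0,0],[0,0,0]],[[0,0,0],[0,0,0]],[[0,0,0],[0,0,0]]]}}

```text
t: 14.45
tool_pos: [0.5665, -0.0976, 0.1183]
orientation: [0.248, 3.132, -0.0]
force: [0.6, 0.2, -1.1]
opening: 0.0769
finger_force: 0.0
```

```bash
python3 -c "from h import *;pad()
b=cv2.imread('pics/top_now.png')[160:200,228:290];d=cv2.imread('pics/scene_now.png')[175:225,235:295]
cv2.imwrite('pics/q2.png',np.vstack([cv2.resize(b,(496,320),interpolation=2),cv2.resize(d,(496,280),interpolation=2)]))"
```

```text
[('top', np.float64(66.6), 0.65), ('scene', np.float64(-16.2), 0.43)] t 14.55 [ -0.2 -90.4 118.3] op 76.7 ff 0.0 F [-0.6  0.5 -0.9]
```

View pics/q2.png

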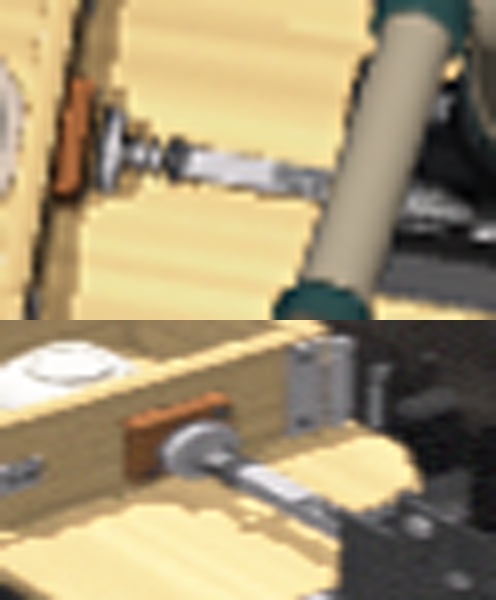

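The gap is now about 3 mm: block edge at (88,140), pad face at (98,150). For the final stroke I'll squeeze in steps and watch the finger force, with a lower force cap as a guard.

Call:
{"fn": "jog_arm", "kwargs": {"plan": [[[0,0,0],[0,0,0]],[[0,0,0],[0,0,0]],[[0,0,0],[0,0,0]],[[0,0,0],[0,0,0]],[[0,0,0],[0,0,0]]], "fingers": -0.15, "force": 25}}

```text
t: 14.97
tool_pos: [0.5675, -0.0953, 0.1194]
orientation: [0.249, 3.129, 0.007]
force: [1.3, 7.0, 4.8]
opening: 0.0492
finger_force: 3.3
```

Call:
{"fn": "jog_arm", "kwargs": {"plan": [[[0,0,0],[0,0,0]],[[0,0,0],[0,0,0]],[[0,0,0],[0,0,0]],[[0,0,0],[0,0,0]],[[0,0,0],[0,0,0]]], "fingers": -0.05}}

```text
t: 15.38
tool_pos: [0.5676, -0.095, 0.1195]
orientation: [0.249, 3.129, 0.007]
force: [0.9, 7.9, 5.3]
opening: 0.0447
finger_force: 3.7
```

Call:
{"fn": "jog_arm", "kwargs": {"plan": [[[0,0,0],[0,0,0]],[[0,0,0],[0,0,0]],[[0,0,0],[0,0,0]],[[0,0,0],[0,0,0]],[[0,0,0],[0,0,0]]], "fingers": 0.05}}

```text
t: 15.8
tool_pos: [0.5677, -0.0948, 0.1196]
orientation: [0.249, 3.129, 0.008]
force: [0.1, 7.7, 6.8]
opening: 0.0408
finger_force: 3.9
```

Call:
{"fn": "jog_arm", "kwargs": {"plan": [[[0,0,0],[0,0,0]],[[0,0,0],[0,0,0]],[[0,0,0],[0,0,0]],[[0,0,0],[0,0,0]],[[0,0,0],[0,0,0]]], "fingers": 0.1}}

```text
t: 16.22
tool_pos: [0.5678, -0.0947, 0.1197]
orientation: [0.249, 3.129, 0.008]
force: [0.5, 8.4, 7.0]
opening: 0.0384
finger_force: 4.1
```

Call:
{"fn": "jog_arm", "kwargs": {"plan": [[[0,0,0],[0,0,0]],[[0,0,0],[0,0,0]],[[0,0,0],[0,0,0]],[[0,0,0],[0,0,0]],[[0,0,0],[0,0,0]]], "fingers": 0.15}}

```text
t: 16.63
tool_pos: [0.5678, -0.0949, 0.1198]
orientation: [0.249, 3.129, 0.008]
force: [-0.0, 7.3, 7.0]
opening: 0.0363
finger_force: 4.9
```

Call:
{"fn": "jog_arm", "kwargs": {"plan": [[[0,0,0],[0,0,0]],[[0,0,0],[0,0,0]],[[0,0,0],[0,0,0]],[[0,0,0],[0,0,0]],[[0,0,0],[0,0,0]]], "fingers": 0.2}}

```text
t: 17.05
tool_pos: [0.5676, -0.096, 0.12]
orientation: [0.248, 3.129, 0.005]
force: [-1.1, 4.6, 8.2]
opening: 0.034
finger_force: 6.7
```

```bash
python3 -c "from h import *;pad()
b=cv2.imread('pics/top_now.png')[160:200,228:290];d=cv2.imread('pics/scene_now.png')[175:225,235:295]
cv2.imwrite('pics/q3.png',np.vstack([cv2.resize(b,(496,320),interpolation=2),cv2.resize(d,(496,280),interpolation=2)]))"
```

```text
[('top', np.float64(67.2), 0.69), ('scene', np.float64(-5.6), 0.42)] t 17.15 [  0.6 -88.6 120. ] op 34.6 ff 6.7 F [-0.9  5.2  8. ]
```

View pics/q3.png

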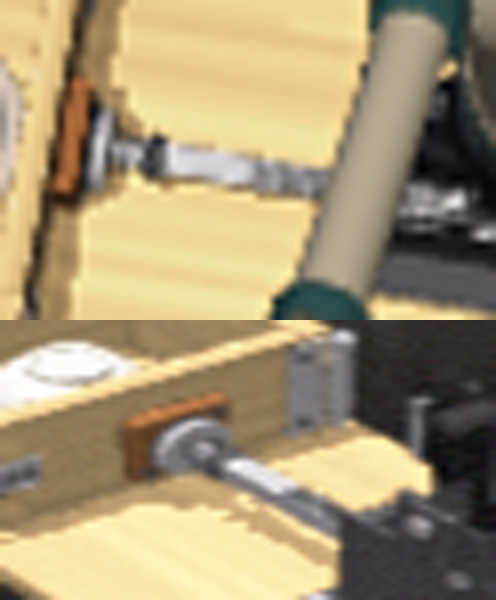

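The spring looks clearly shortened: plate at (100,150), collar at (152,158), a spacing of 52 px against 65 before. I'll quantify the pad and bar shifts from q2 to now by sub-pixel matching.

```bash
cat >>h.py <<'E'
def comp(now):
    A=cv2.imread('pics/q2.png')[:320];mm=70/np.linalg.norm(np.diff(proj("top",b2w([[0,15,47],[0,85,47]])),axis=0))/8
    for nm,(x0,x1,y0,y1) in dict(plate=(94,134,105,200),collar=(166,200,130,190),barend=(178,225,135,195)).items():
        T=A[y0:y1,x0:x1];o=[0,0]
        S=now[y0-20:y1+20,max(0,x0-60):x1+20];m=cv2.matchTemplate(S,T,cv2.TM_CCOEFF_NORMED);_,v,_,l=cv2.minMaxLoc(m)
        print(nm,"shift mm",round((x0-max(0,x0-60)-l[0])*mm,1),"dy",l[1]-20,round(v,2))
    # axis profiles
E
python3 - <<'E'
from h import *
a=cv2.imread('pics/q2.png');b=cv2.imread('pics/q3.png');comp(b[:320])
for n,i in(('q2',a),('q3',b)):
    g=cv2.cvtColor(i[:320],6).astype(int)
    xs=np.arange(80,230,4);print(n,[int(np.mean(g[int(150+(x-100)*.15)-8:int(150+(x-100)*.15)+8,x-2:x+2])) for x in xs])
E
```

```text
plate shift mm 4.1 dy -4 0.82
collar shift mm 8.2 dy -2 0.91
barend shift mm 8.9 dy -2 0.87
q2 [84, 60, 56, 63, 57, 68, 118, 175, 202, 189, 144, 104, 97, 118, 154, 173, 146, 119, 148, 172, 131, 79, 67, 76, 75, 86, 112, 153, 193, 220, 221, 213, 209, 209, 208, 208, 209, 212]
q3 [64, 35, 54, 109, 176, 206, 162, 103, 113, 142, 142, 140, 157, 174, 177, 153, 106, 66, 59, 76, 93, 125, 175, 216, 225, 218, 217, 216, 214, 211, 209, 209, 208, 209, 207, 207, 209, 212]
```

Call:
{"fn": "jog_arm", "kwargs": {"plan": [[[0,0,0],[0,0,0]],[[0,0,0],[0,0,0]],[[0,0,0],[0,0,0]],[[0,0,0],[0,0,0]],[[0,0,0],[0,0,0]]], "fingers": 0.23}}

```text
t: 17.57
tool_pos: [0.5675, -0.0966, 0.1201]
orientation: [0.248, 3.129, 0.003]
force: [-0.7, 2.5, 7.8]
opening: 0.0332
finger_force: 10.0
```

```bash
cat >>h.py <<'E'
def prof(i):
    g=cv2.cvtColor(i,6).astype(np.float32);xs=np.arange(80,250)
    p=np.array([g[int(150+(x-100)*.15)-8:int(150+(x-100)*.15)+8,x-1:x+2].mean() for x in xs])
    k=p[:50].argmax();pl=xs[k]+np.polyfit(range(-4,5),p[k-4:k+5],2)@[0,0,0]*0
    c=np.polyfit(np.arange(-6,7),p[max(0,k-6):k+7],2);pl=xs[k]-c[1]/(2*c[0])
    e=[j for j in range(len(p)-1) if p[j]<140<=p[j+1]][-1];ed=xs[e]+(140-p[e])/(p[e+1]-p[e]);return np.array([pl,ed])
def meas():
    a=prof(cv2.imread('pics/q2.png')[:320])
    b=np.mean([prof(cv2.resize(vision.camera("top")[160:200,228:290],(496,320),interpolation=2)) for _ in range(3)],0)
    mm=70/np.linalg.norm(np.diff(proj("top",b2w([[0,15,47],[0,85,47]])),axis=0))/8
    d=(a-b)*mm;s=telemetry.observe();y=w2b(s["tool_pos"])[1]
    print("pad",d[0].round(1),"bar",d[1].round(1),"comp",(d[1]-d[0]).round(1),"front y",(y+s["opening"]*500).round(1),"rear",(y-s["opening"]*500).round(1),"ff",round(s["finger_force"],1),"Fy",s["force"][1].round(1),"t",round(s["t"],1))
E
python3 -c "from h import *;meas();a=prof(cv2.imread('pics/q2.png')[:320]);b=prof(cv2.imread('pics/q3.png')[:320]);print((a-b)*.38)"
```

```text
pad 4.8 bar 8.5 comp 3.7 front y -72.6 rear -105.8 ff 10.0 Fy 3.7 t 17.7
[5.03502303 8.27835932]
```

Call:
{"fn": "jog_arm", "kwargs": {"plan": [[[0,0,0],[0,0,0]],[[0,0,0],[0,0,0]],[[0,0,0],[0,0,0]],[[0,0,0],[0,0,0]],[[0,0,0],[0,0,0]]], "fingers": 0.26}}

```text
t: 18.13
tool_pos: [0.5674, -0.0971, 0.1202]
orientation: [0.249, 3.129, 0.002]
force: [-1.6, 0.8, 9.3]
opening: 0.0321
finger_force: 18.7
```

```bash
python3 - <<'E'
from h import *
meas()
q=cv2.imread('pics/q.png')[:290,390:];q=cv2.resize(q,None,fx=65*8/390,fy=55*8/290,interpolation=2) # 8x, origin (235,160)
q=q[:320]
# free-spring lengths: profile along the axis at each picture (px of 8x)
def L(i,x0):
    g=cv2.cvtColor(i,6).astype(np.float32);xs=np.arange(x0,x0+140)
    return g,xs
g=cv2.cvtColor(q,6)
for off in(-4,0,4,8):
    print([int(g[int(off+133+(x-80)*.15)-8:int(off+133+(x-80)*.15)+8,x-2:x+2].mean()) for x in range(60,200,4)])
E
```

```text
pad 4.8 bar 9.6 comp 4.9 front y -73.7 rear -105.6 ff 18.7 Fy 1.2 t 18.3
[163, 197, 217, 196, 145, 92, 77, 125, 169, 146, 106, 115, 134, 128, 119, 130, 156, 176, 196, 208, 212, 206, 186, 184, 181, 183, 197, 210, 222, 223, 216, 214, 212, 213, 213]
[166, 203, 219, 184, 123, 83, 87, 139, 176, 142, 94, 104, 125, 116, 105, 116, 141, 156, 172, 187, 190, 173, 139, 137, 139, 148, 173, 197, 217, 217, 206, 204, 201, 204, 203]
[168, 206, 219, 168, 100, 78, 103, 157, 184, 139, 80, 87, 109, 103, 97, 112, 132, 141, 152, 166, 159, 131, 92, 89, 98, 115, 149, 184, 211, 211, 197, 194, 193, 195, 197]
[171, 209, 218, 153, 80, 77, 120, 176, 192, 136, 71, 73, 97, 101, 106, 117, 124, 135, 146, 149, 127, 92, 60, 57, 73, 96, 133, 175, 206, 207, 193, 190, 190, 193, 196]
```

Call:
{"fn": "jog_arm", "kwargs": {"plan": [[[0,0,0],[0,0,0]],[[0,0,0],[0,0,0]],[[0,0,0],[0,0,0]],[[0,0,0],[0,0,0]],[[0,0,0],[0,0,0]]]}}

```text
t: 18.7
tool_pos: [0.5674, -0.0971, 0.1202]
orientation: [0.249, 3.129, 0.002]
force: [-1.2, 1.0, 8.6]
opening: 0.0317
finger_force: 18.7
```

```bash
python3 -c "from h import *;meas()
s=telemetry.observe();print(s['opening'],s['finger_force'],s['force'])"
```

```text
pad 4.8 bar 9.6 comp 4.9 front y -73.8 rear -105.6 ff 18.7 Fy 0.4 t 18.9
0.031849109047903036 18.65714281797409 [-1.36762509  0.38597936  8.26018904]
```

The estimates agree on roughly half way: about 4.9 mm from the picture, 5.4 mm from the trigger angle and 5.9 mm from the force. The hold is steady, so I'm handing the job in.

```bash
python3 -c "from plant import r;print(r.sign_off())"
```

```text
the job is handed in; nothing more can be done
None
```

The job is handed in with the side shut on its catch, the pad on the block with its spring pressed in an estimated 5–6 mm of 11.5, and the gripper still holding the trigger squeezed; no verdict came back.

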